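# Run two solder spools out of a gated gravity lane into its catch tray

## Robot

A 6-joint arm with a two-finger parallel gripper is mounted at the origin on a cart in front of the work surface, level with it; the furniture and walls round the work are solid. World frame = base frame: x ahead of the robot, y to its left, z up, the work surface at z = 0. Lengths are in m, angles in rad, forces in N, time in s.
With the tool pointing down it reaches from about 0.25 to 0.775 m from the base axis. Payload 4 kg.
Tool frame: the origin (TCP) lies midway between the tips of the shut fingers; the grasp point (between the pads) lies 19 mm behind it; z points along the fingers, y is the line along which they close (so a half turn about z gives the same grasp; the last joint's range is limited). The gripper opens to 94 mm and grips with 3 to 60 N. Pads are 16 mm wide; open, the fingers measure 119 mm over their backs; the gripper's body (75 mm by 177 mm) begins 78 mm behind the grasp point.
Start: joints at [1.12, 0.087, 1.371, -0, 1.684, -0.103], TCP at [0.187, 0.517, 0.206] pointing down, gripper open.
Joint ranges: [-3.1, 3.1], [-0.76, 2.03], [0.27, 2.55], [-1.08, 4.22], [0.17, 2.65], [-2.57, 2.57]. Speed limits (rad/s): [2.79, 2.79, 3.14, 3.14, 3.14, 3.14].

## Interface

Orientations are given as a rotation vector (axis times angle).
In Python, from cell import r gives the robot as it stands.
- The arm moves only by the shell command python3 -m jog 'ROWS' [FORCE]. ROWS is JSON, one flat list of numbers, 7 for each row, row after row: the gripper's target within -1 to 1 (fully open at 1, half-way at 0, shut at -1), then the shift along the tool's x, y, z in cm, then the turn, a rotation vector about the tool's x, y, z in degrees. A call has 1 to 5 rows; each row is the pose to reach, as a shift and turn from the pose commanded when the call began, along the tool's axes at that moment; what a row does not reach only later rows make up. A row lasts 1/12 s, in which the tool goes at most 41.7 mm and 7.16 degrees, less where a joint would pass 70% of its speed; a pose out of reach is approached as far as the arm can. A call with a gripper value outside its range is refused whole. The fingers move at their own pace and stop on an object; FORCE is the grip in N (left out, the last holds). Time passes only in rows, so rows that repeat a pose let the fingers close. It gives the time, the measured TCP pose, the force, the opening and the grip force at its end, in the units of the state.
- r.observe(): the state, without advancing time (a new reading comes with each control period).
- r.get_image(name): name is "side" or "top"; returns the picture (420x560x3 uint8, red, green, blue); there is no depth.
- r.camera_model(name): a dict with "mtx" (3x3 intrinsics, pixels), "extrinsics" (4x4, takes a point from camera to world coordinates). Camera axes: x right, y down, z forward; pixel columns grow to the right and rows downward; lengths in m; the calibration is good to about 2 mm. A picture is of the moment at which its call begins. camera_model takes no time and is no camera call.
- r.finish_job(): hands the job in; it is judged then, once.
The state is a dict: "time_s": time; "q": joint angles; "qvel": joint speeds; "joint_efforts": joint torques, N m; "position": TCP position; "orientation": TCP orientation; "ft_force": force on the tool from outside, world axes, zero at the start; "wrist_torque": the same for the moment, N m; "width": finger opening in m; "finger_force": force on a finger pad.
Only numpy, scipy, OpenCV 4.12 (cv2) and the standard library are available. Lean on these libraries where they do the work, as an engineer would, in place of code of your own. Each camera call takes 0.05 s, during which the arm holds its last target. There are 200 camera calls.

## Task

Two solder spools are waiting on edge behind the gate of the dispenser lane. First set the one grey catch tray that fits between the dock rails (neither the narrower nor the wider one) down flat in the dock with its open end to the gate and let go of it; then squeeze the red safety catch open, and then squeeze the gate's handle so that its bolt draws back, swing the gate past its half-way click to about a right angle, and hold it there so that both spools roll out into the tray. Finish while still squeezing the handle and holding the gate wide open, and leave the other two trays, the heat sink and the tweezers where they are.

Things in the scene. Friction and masses are not known exactly. Their poses are not given: they have to be found in the camera images.
- dispenser: Aluminium gravity lane for spools, fixed to the bench on a 3 mm grey base plate. Origin: bench top, under the middle of the closed gate; +x up the lane (away from the dock), +y left, z up. Lane 46 mm wide inside, walls 80 mm high; its floor slopes 11 degrees down to the gate and ends at x = -8 mm, 17 mm above the bench. Highest parts: its tabs and handle, 132 mm.
- dock (a point): Middle of the dock floor in front of the gate, 84.5 mm from it, 3 mm above the bench; axes as the dispenser's. Low rails along x, 68 mm apart (inner faces y = -34, +34), 9 mm high above this floor with lips flared outward; end stop 8 mm high at x = -158.5 mm; a tray has 4 mm of play either way along x. Home, a tray stands here, long side along the dispenser's x, open end (its -y) to the gate.
- tray_narrow: Grey plastic catch tray, 46 mm wide (its x) by 140 mm long (its y) by 30 mm high, walls 3 mm, 0.12 kg, open at one end (its -y end), white label on its closed end, inner floor sloping gently down from 11 mm at the open end; too narrow inside (40 mm) for the 44 mm spools. Origin: centre of its underside.
- tray_middle: Grey plastic catch tray, 64 mm wide (its x) by 140 mm long (its y) by 30 mm high, walls 3 mm, 0.12 kg, open at one end (its -y end), white label on its closed end, inner floor sloping gently down from 11 mm at the open end; the one that fits the 68 mm dock and the spools. Origin: centre of its underside.
- tray_mouth (a point): Middle of the floor's edge at the open end of the 64 mm tray.
- tray_wide: Grey plastic catch tray, 76 mm wide (its x) by 140 mm long (its y) by 30 mm high, walls 3 mm, 0.12 kg, open at one end (its -y end), white label on its closed end, inner floor sloping gently down from 11 mm at the open end; too wide for the dock. Origin: centre of its underside.
- keeper (a joint): The red safety catch: a bar in front of the gate's left edge that slides to the left (dispenser +y), 0 = across the gate, 0.014 m = fully open; the gate is free of it from 0.011 on. About 3 N of friction; it stays where it is left. It is opened by squeezing its red tab towards the fixed black tab on its left.
- keeper_tab (a point): Middle of the red tab of the safety catch (moves with it), 112 mm above the bench, at dispenser x = -4, y = +54 mm when shut. The tab is upright, 16 mm (x) by 8 mm (y), from 90 to 130 mm above the bench; 36 mm of free space on its right (-y) side.
- fixed_tab (a point): Middle of the fixed black tab, same shape and height as the red one, at dispenser x = -4, y = +90 mm. From outside to outside the two tabs measure 44 mm when shut and 30 mm when the catch is fully open.
- handle_post (a point): Middle of the fixed black post of the gate's handle, upright on the gate's top rail 24 mm from the hinge, 112 mm above the bench; 16 mm (across the gate) by 8 mm (along it), from 92 to 132 mm above the bench. This point's y runs along the gate from the hinge to its free end, z up; it turns with the gate.
- trigger_tab (a point): Middle of the yellow squeeze tab of the handle, 16 mm by 8 mm, from 94 to 132 mm above the bench, 56 mm from the hinge along the gate at rest; it slides towards the black post. From outside to outside post and tab measure 40 mm at rest and 30 mm when squeezed home. Metal up to 96 mm lies below both.
- trigger: The yellow squeeze tab with the gate's bolt. It slides 10 mm along the gate towards the black post, against a spring of 3 N rising to 6 N; squeezed 9 mm or more (tab middles under 23 mm apart, 32 mm at rest) the bolt is clear and the gate can swing. This body's origin is on the hinge line at rest; use point trigger_tab for the tab.
- gate (a joint): Opening angle of the gate: 0 shut, 1.6 rad at its end stop. It swings about the upright hinge line towards the dock (its free end moves to -x of the dispenser, anticlockwise seen from above). Closing spring 0.04 N m at 0, 0.14 N m at 1.45 rad; the click at 0.35 to 0.6 rad takes up to 0.25 N m. Let go, it swings back.
- gate_hinge (a point): Point on the gate's hinge line 112 mm above the bench, at dispenser x = 0, y = -46 mm. The gate reaches 82 mm from here; its lower edge is 37 mm above the bench, over the 33 mm of a tray in the dock.
- spool_0: Blue-flanged solder spool, 58 mm diameter by 44 mm wide, 0.3 kg, standing on edge in the lane against the gate. Origin: middle of its left end face.
- spool_1: A second, equal spool behind the first.
- spool_0_mid (a point): Centre of the first spool.
- spool_1_mid (a point): Centre of the second spool.
- heat_sink: Black finned heat sink 40 x 40 x 14 mm on the bench, a bystander.
- tweezers: Steel tweezers 122 mm long, a bystander.
Things that resemble listed ones, but are neither listed nor needed, are in the scene too. Leave any black or orange look-alike of the spool_1 alone.

How it is judged:
By the outcome, as a careful person would: the job done as asked, in the order asked, and still so for the second after the job is handed in, while the arm keeps its last pose, push and grip.
It also fails if it takes over 61 s, if anything falls off the work surface, if the arm or the gripper's body presses on something with over 40 N, if the wrist force passes 120 N, or if a joint passes its speed limit or range.

## Working session

There is one attempt and no reset: what is moved stays moved. The work goes in short steps, Python scripts to look and compute and a shell command to move; the robot and the scene stay as the last step left them, time stands still between calls to the robot, and variables do not carry over. Pictures are saved under pics/ and viewed, at most 10 in all, crops included, and the job is handed in when it is done.

```bash
mkdir -p pics; ls; python3 - <<'E'
from cell import r
import cv2,numpy as np
s=r.observe();print(s)
for n in("top","side"):
    im=r.get_image(n);cv2.imwrite(f"pics/{n}0.png",im[:,:,::-1]);m=r.camera_model(n);print(n,np.round(m["mtx"],1).tolist(),np.round(m["extrinsics"],3).tolist())
E
```

```text
pics
{'time_s': 0.0, 'q': array([ 1.11989798e+00,  8.79783316e-02,  1.37223094e+00, -3.37924291e-05,
        1.68361111e+00, -1.03111102e-01]), 'qvel': array([ 5.52201072e-05,  1.32700504e-03, -4.35024144e-04, -2.00958771e-03,
        1.12862347e-04, -1.37723058e-03]), 'joint_efforts': array([-1.62063410e-03, -3.40181243e+01, -3.02426505e+01,  7.17327674e-02,
        3.28795763e-02, -1.70180642e-04]), 'position': array([0.1872314 , 0.51656784, 0.20430327]), 'orientation': array([-0.5434595 , -3.09364189,  0.00337972]), 'ft_force': array([ 0.47618518, -0.48253605,  0.02090945]), 'wrist_torque': array([ 0.00107653,  0.04172578, -0.02116739]), 'finger_force': 0.0, 'width': 0.09407056369077652}
top [[393.3, 0.0, 287.3], [0.0, 393.3, 208.8], [0.0, 0.0, 1.0]] [[0.016, -0.997, 0.081, 0.378], [-1.0, -0.016, 0.001, -0.362], [-0.0, -0.081, -0.997, 1.161], [0.0, 0.0, 0.0, 1.0]]
side [[502.9, 0.0, 265.1], [0.0, 502.9, 201.0], [0.0, 0.0, 1.0]] [[0.997, 0.058, -0.045, 0.496], [0.072, -0.644, 0.762, -1.212], [0.015, -0.763, -0.646, 0.815], [0.0, 0.0, 0.0, 1.0]]
```

View pics/top0.png

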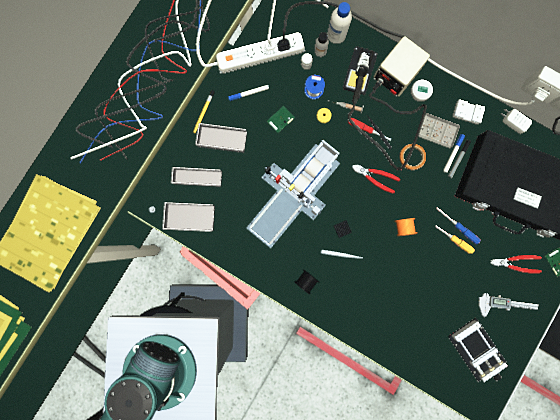

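View pics/side0.png

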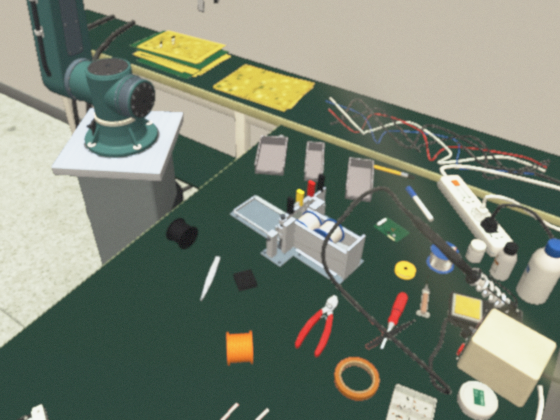

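The top view shows three grey trays at about (221,137), (196,177) and (189,216). The dispenser is at about (295,190), with the dock down-left of it at (275,225). Look-alikes are the black spool (307,282), the orange spool (405,227) and the blue spool (315,87). Next I measure the tray contours and check them in one close crop.

```bash
cat > h.py <<'E'
from cell import r
import cv2,numpy as np
def ray(n,uv):
    m=r.camera_model(n);E=m["extrinsics"];d=E[:3,:3]@np.linalg.inv(m["mtx"])@np.array([uv[0],uv[1],1.]);return E[:3,3],d
def plane(n,uv,z):
    o,d=ray(n,uv);return o+d*(z-o[2])/d[2]
def two(a,b):  # a top uv, b side uv
    o1,d1=ray("top",a);o2,d2=ray("side",b)
    t=np.linalg.lstsq(np.c_[d1,-d2],o2-o1,rcond=None)[0];p,q=o1+t[0]*d1,o2+t[1]*d2
    return (p+q)/2,np.linalg.norm(p-q)
def proj(n,p):
    m=r.camera_model(n);E=m["extrinsics"];c=E[:3,:3].T@(np.asarray(p)-E[:3,3]);c=m["mtx"]@c;return c[:2]/c[2]
E
python3 - <<'E'
from h import *
im=cv2.imread("pics/top0.png")
hsv=cv2.cvtColor(im,cv2.COLOR_BGR2HSV)
m=((hsv[...,2]>110)&(hsv[...,1]<60)).astype(np.uint8)
cs,_=cv2.findContours(m[110:260,150:360],cv2.RETR_EXTERNAL,cv2.CHAIN_APPROX_NONE,offset=(150,110))
for c in cs:
    if cv2.contourArea(c)>200:
        P=np.array([plane("top",p[0],0.03)[:2] for p in c]).astype(np.float32)
        print(np.mean(c,axis=0).round(0),cv2.minAreaRect(P*1000),cv2.boundingRect(c))
a=cv2.resize(im[115:250,150:350],None,fx=4,fy=4,interpolation=cv2.INTER_CUBIC)
cv2.imwrite("pics/topc.png",a)
s=cv2.imread("pics/side0.png")
a=cv2.resize(s[130:285,225:385],None,fx=3.8,fy=3.8,interpolation=cv2.INTER_CUBIC)
cv2.imwrite("pics/sidec.png",a)
E
```

```text
[[165. 247.]] ((364.33245849609375, -20.18100357055664), (88.43582153320312, 104.94327545166016), 0.9405174851417542) (150, 228, 37, 32)
[[188. 216.]] ((442.6302185058594, -74.3111572265625), (146.1634521484375, 79.62229919433594), 87.8531723022461) (162, 202, 52, 30)
[[196. 176.]] ((560.3302612304688, -93.2176513671875), (146.31361389160156, 49.90105056762695), 87.7369613647461) (171, 167, 51, 19)
[[294. 192.]] ((523.2803955078125, -377.6990966796875), (196.843017578125, 342.6051025390625), 51.86521530151367) (247, 140, 93, 108)
[[221. 137.]] ((677.3143920898438, -161.46006774902344), (145.0070037841797, 69.39813232421875), 83.4048843383789) (195, 123, 52, 29)
```

View pics/topc.png

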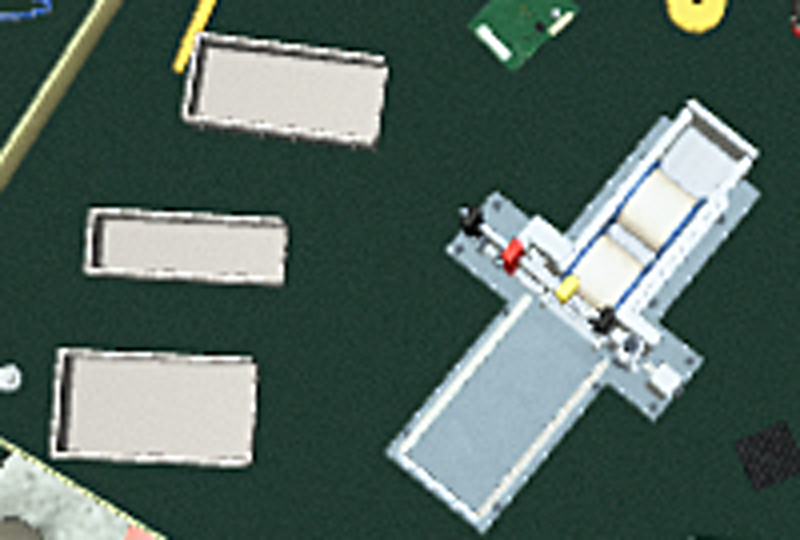

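View pics/sidec.png

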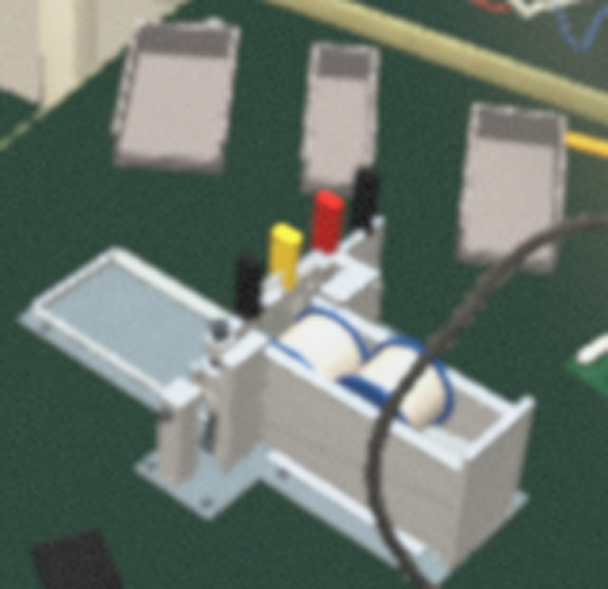

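The close crop confirms the choices. The middle tray is the top one at (221,137), about 66 wide against 78 for the wide one at (189,216) and 47 for the narrow one at (196,177). The closed ends, with a dark inner wall, are on the image left, so the open ends face right. The tabs run fixed black, red, yellow, post along (268,170), (278,179), (292,187), (301,195). Now I measure the dispenser frame.

```bash
cat > meas.py <<'E'
from h import *
def cen(im,lo,hi,box,ch=None):
    x0,y0,x1,y1=box;h=cv2.cvtColor(im,cv2.COLOR_RGB2HSV)[y0:y1,x0:x1]
    m=cv2.inRange(h,np.array(lo),np.array(hi));n,l,s,c=cv2.connectedComponentsWithStats(m)
    k=1+np.argmax(s[1:,4]);return c[k]+[x0,y0],s[k]
E
python3 - <<'E'
from meas import *
T=cv2.imread("pics/top0.png")[:,:,::-1].copy();S=cv2.imread("pics/side0.png")[:,:,::-1].copy()
box=dict(red=((270,170,287,185),(305,175,318,200)),yel=((285,182,297,192),(294,186,306,208)),post=((296,190,306,200),(284,194,296,214)),fix=((262,163,273,175),(316,172,327,194)))
col=dict(red=((0,120,90),(8,255,255)),yel=((20,110,120),(35,255,255)),post=((0,0,0),(180,255,62)),fix=((0,0,0),(180,120,55)))
P={}
for k in box:
    a,sa=cen(T,*col[k],box[k][0]);b,sb=cen(S,*col[k],box[k][1]);p,e=two(a,b);P[k]=p
    print(k,a.round(1),sa,b.round(1),sb,p.round(4),round(e,4),"plane .125",plane("top",a,.125).round(4))
# lane yaw & dock edges, from crop corners (crop/4+offset)
f=lambda u,v:np.array([u/4+150-.4,v/4+115-.4])
A=[plane("top",f(*x),.003)[:2] for x in((388,452),(483,532))]
print("dock end corners",A, np.linalg.norm(A[0]-A[1]))
# lane rear end wall top corners z~80
B=[plane("top",f(*x),.08)[:2] for x in((690,100),(757,153))]
print("lane rear",B,np.linalg.norm(B[0]-B[1]))
d=(B[0]+B[1])/2-(A[0]+A[1])/2;print("yaw from axis",np.degrees(np.arctan2(d[1],d[0])))
d=P["fix"]-P["post"];print("y axis yaw-90",np.degrees(np.arctan2(d[1],d[0]))-90,np.linalg.norm(d))
E
```

```text
red [277.7 178.6] [ 6  5  5  8 26] [310.7 187.4] [  2   5   9  16 111] [ 0.5443 -0.3332  0.1168] 0.002 plane .125 [ 0.542  -0.3335  0.125 ]
yel [291.5 187.9] [4 4 6 5 8] [299.6 195.7] [  2   3   9  17 111] [ 0.5197 -0.3704  0.1216] 0.003 plane .125 [ 0.5177 -0.3705  0.125 ]
post [300.6 194.7] [ 1  2  7  6 19] [289.6 204.5] [  2   3   9  17 105] [ 0.5008 -0.3953  0.1166] 0.0002 plane .125 [ 0.4999 -0.395   0.125 ]
fix [266.2 170.2] [ 0  2  9  9 21] [320.4 182.2] [ 1  3  8 15 84] [ 0.5674 -0.3014  0.1085] 0.0012 plane .125 [ 0.5639 -0.3024  0.125 ]
dock end corners [array([ 0.41422766, -0.24131516]), array([ 0.3568278 , -0.31233556])] 0.09131615889218388
lane rear [array([ 0.66115325, -0.45434256]), array([ 0.62431033, -0.50139614])] 0.059761528774941154
yaw from axis -38.01302233192892
y axis yaw-90 -35.382063269361076 0.11542142757251991
```

```bash
cat > go.py <<'E'
import sys,numpy as np
from scipy.spatial.transform import Rotation as R
from cell import r
x,y,z,psi=map(float,sys.argv[1:5]);s=r.observe()
R0=R.from_rotvec(s["orientation"]);p=np.radians(psi)
Y=np.array([np.cos(p),np.sin(p),0]);Z=np.array([0,0,-1.]);G=R.from_matrix(np.c_[np.cross(Y,Z),Y,Z])
y0=R0.as_matrix()[:,1]
print("t",round(s["time_s"],2),"pos",s["position"].round(4),"psi",np.degrees(np.arctan2(y0[1],y0[0])).round(1),"q1,q6",np.degrees(s["q"][[0,5]]).round(),"w",round(s["width"],4),"F",s["ft_force"].round(1))
print("shift cm",(R0.inv().apply(np.array([x,y,z])-s["position"])*100).round(2),"turn",np.degrees((R0.inv()*G).as_rotvec()).round(1))
E
python3 go.py .677 -.161 .15 -6.6
python3 -m jog '[1,-4,-2.8,0,0,0,7, 1,-8,-5.5,0,0,0,14, 1,-11,-7.5,0,0,0,21, 1,-14,-9.5,0,0,0,28, 1,-17,-11.5,0,0,0,35]'; python3 go.py .677 -.161 .15 -6.6
```

```text
t 0.1 pos [0.1872 0.5166 0.2044] psi 70.1 q1,q6 [64. -6.] w 0.0941 F [-0.5  0.4  0.1]
shift cm [-69.14 -47.01   5.52] turn [-0.1  0.1 76.7]
time_s: 0.52
position: [0.3086, 0.3491, 0.205]
orientation: [1.457, 2.783, -0.001]
ft_force: [0.1, -0.2, 0.4]
width: 0.0942
finger_force: 0.0
t 0.52 pos [0.3086 0.3491 0.205 ] psi 34.8 q1,q6 [42.  7.] w 0.0942 F [ 0.1 -0.2  0.4]
shift cm [-62.9    1.2    5.52] turn [-0.   0.  41.4]
```

```bash

python3 -m jog '[1,-4,0,0,0,0,7, 1,-8,0,0,0,0,14, 1,-12,0.2,0,0,0,21, 1,-16,0.4,0,0,0,28, 1,-20,0.5,0,0,0,35]' >/dev/null
python3 go.py .677 -.161 .15 -6.6
```

```text
t 0.93 pos [0.4277 0.1884 0.2052] psi -0.3 q1,q6 [17. 17.] w 0.094 F [ 0.5  0.8 -0.8]
shift cm [-34.82  25.1    5.5 ] turn [-0.  -0.   6.3]
```

```bash

python3 -m jog '[1,-3.5,2.5,0.5,0,0,3, 1,-7,5,1,0,0,6, 1,-10.5,7.5,1.5,0,0,6.3, 1,-14,10,2,0,0,6.3, 1,-16.5,12,2,0,0,6.3]' >/dev/null
python3 go.py .677 -.161 .06 -6.6
```

```text
t 1.35 pos [0.5474 0.023  0.1838] psi -6.3 q1,q6 [-4.  3.] w 0.0941 F [ 0.9  1.2 -0.1]
shift cm [-16.87  14.93  12.35] turn [-0.1  0.   0.3]
```

```bash

python3 -m jog '[1,-3,2.5,1,0,0,0, 1,-6,5,2,0,0,0, 1,-9,7.5,3,0,0,0, 1,-12,10,4,0,0,0, 1,-14.5,12.5,5,0,0,0]' >/dev/null
python3 -m jog '[1,-1.5,1.5,1,0,0,0, 1,-2.4,2.4,3,0,0,0, 1,-2.4,2.4,5,0,0,0, 1,-2.4,2.4,5,0,0,0]' >/dev/null
python3 go.py .677 -.161 .016 -6.6
python3 - <<'E'
from h import *
im=r.get_image("side");cv2.imwrite("pics/s1.png",cv2.resize(im[120:300,220:460,::-1],None,fx=3.2,fy=3.2,interpolation=cv2.INTER_CUBIC))
im=r.get_image("top");cv2.imwrite("pics/t1.png",im[:,:,::-1])
E
```

```text
t 2.1 pos [ 0.6741 -0.1588  0.0784] psi -6.3 q1,q6 [-18. -12.] w 0.094 F [-0.5 -0.4 -0.7]
shift cm [-0.2   0.39  6.24] turn [-0.6 -0.1  0.3]
```

View pics/s1.png

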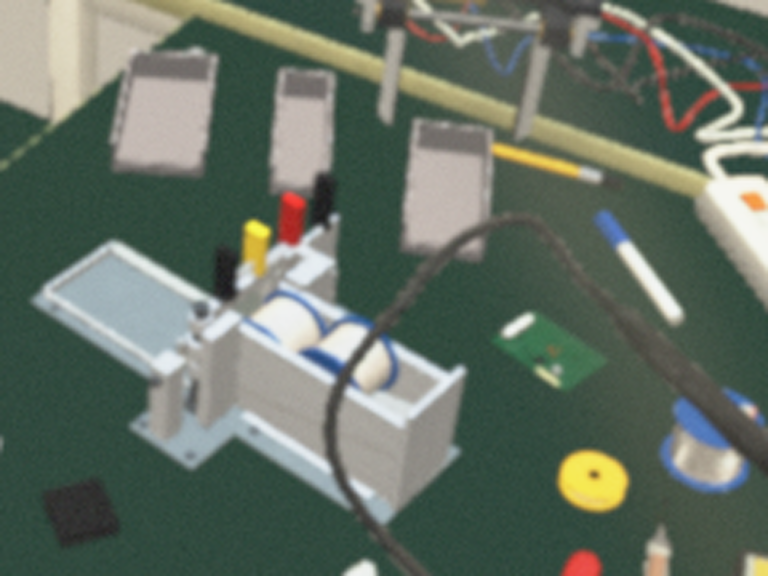

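The side view shows the fingers straddling the middle tray, with its rim at crop (405–490, 120–255). The pencil is clear of them. Descend and grip.

```bash

python3 -m jog '[0.9,-0.2,0.4,2,0,0,0.3, 0.9,-0.2,0.4,4,0,0,0.3, 0.9,-0.2,0.4,6.2,0,0,0.3, 0.9,-0.2,0.4,6.2,0,0,0.3, 0.5,-0.2,0.4,6.2,0,0,0.3]' >/dev/null
python3 -m jog '[0,0,0,0,0,0,0, 0,0,0,0,0,0,0, 0,0,0,0,0,0,0, 0,0,0,0,0,0,0, 0,0,0,0,0,0,0]' 20
python3 go.py .677 -.161 .07 -6.6
```

```text
time_s: 3.03
position: [0.682, -0.1615, 0.0259]
orientation: [2.342, 2.09, 0.003]
ft_force: [-0.2, 0.1, 5.4]
width: 0.0634
finger_force: 20.0
t 3.03 pos [ 0.682  -0.1615  0.0259] psi -6.5 q1,q6 [-18. -11.] w 0.0634 F [-0.2  0.1  5.4]
shift cm [-0.01 -0.49 -4.41] turn [0.2 0.  0.1]
```

```bash

python3 -m jog '[0,0,0,0,0,0,0, 0,0,0,0,0,0,0]'
python3 - <<'E'
from h import *
im=r.get_image("side");cv2.imwrite("pics/s2.png",cv2.resize(im[60:220,300:460,::-1],None,fx=3.7,fy=3.7,interpolation=cv2.INTER_CUBIC))
print(r.observe())
E
```

```text
time_s: 3.2
position: [0.6821, -0.1615, 0.0259]
orientation: [2.342, 2.09, 0.003]
ft_force: [-0.5, 0.4, 5.8]
width: 0.0633
finger_force: 20.0
{'time_s': 3.25, 'q': array([-3.13446753e-01,  5.03161771e-01,  1.20762524e+00,  2.98270905e-04,
        1.42733291e+00, -1.99587736e-01]), 'qvel': array([-7.69801925e-04,  3.49061617e-04, -3.10812351e-05,  8.27118762e-04,
       -1.02685629e-03, -7.04397862e-04]), 'joint_efforts': array([-2.47384608e-01, -4.52843678e+01, -2.62087852e+01, -2.11394602e-02,
       -2.74843164e-01,  1.06945026e-02]), 'position': array([ 0.68203047, -0.16146018,  0.0258652 ]), 'orientation': array([2.34215663, 2.08949813, 0.00314999]), 'ft_force': array([-0.34158904, -0.51575084,  5.1375364 ]), 'wrist_torque': array([ 0.0281613 ,  0.2047297 , -0.03098355]), 'finger_force': 20.00552237033844, 'width': 0.06368816932098191}
```

View pics/s2.png

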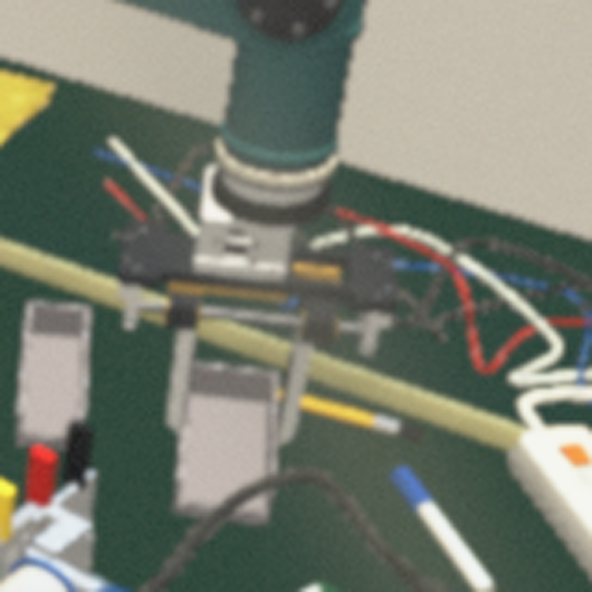

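The side view shows both fingers beside the tray's walls at mid-length, crop (175,430) and (290,435). The TCP sits about 1 cm higher than I asked, so I test by lifting.

```bash

python3 -m jog '[0,0,0,-1,0,0,0, 0,0,0,-2,0,0,0, 0,0,0,-3,0,0,0, 0,0,0,-3,0,0,0]'
python3 - <<'E'
from h import *
im=r.get_image("side");cv2.imwrite("pics/s3.png",cv2.resize(im[100:220,320:440,::-1],None,fx=4.5,fy=4.5,interpolation=cv2.INTER_CUBIC))
E
```

```text
time_s: 3.58
position: [0.6825, -0.1618, 0.0569]
orientation: [2.341, 2.088, 0.004]
ft_force: [0.8, -0.1, -1.0]
width: 0.0638
finger_force: 20.0
```

View pics/s3.png

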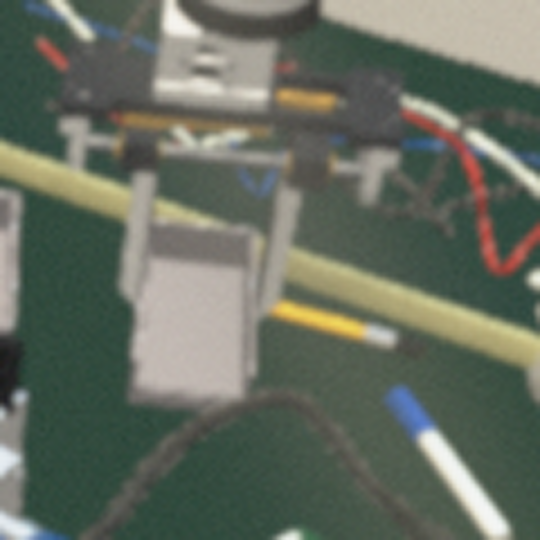

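The tray is lifted, hanging from both fingers at crop (130–260, 230–400), with about 1 N of weight. Now carry it high around the tabs to above the dock.

```bash

python3 -m jog '[0,0,0,-3,0,0,-4, 0,0,0,-6,0,0,-10, 0,0,0,-9,0,0,-17, 0,0,0,-12,0,0,-24, 0,0,0,-14.5,0,0,-30]' >/dev/null
python3 go.py .4476 -.326 .2 52
```

```text
t 4.05 pos [ 0.6809 -0.1612  0.2005] psi 23.8 q1,q6 [-18. -42.] w 0.0635 F [ 0.3 -0.6  0.2]
shift cm [ -5.66 -28.     0.03] turn [  0.    0.1 -28.2]
```

```bash

python3 -m jog '[0,-0.5,-3,0,0,0,-5, 0,-1.2,-6.5,0,0,0,-11, 0,-2,-10,0,0,0,-17, 0,-2.8,-14,0,0,0,-23, 0,-3.6,-18,0,0,0,-28.2]' >/dev/null
python3 go.py .4476 -.326 .12 52
```

```text
t 4.47 pos [ 0.5285 -0.2663  0.1978] psi 52.0 q1,q6 [-32. -84.] w 0.0635 F [-0.1 -0.6 -0.6]
shift cm [ 2.7  -9.68  7.78] turn [-0. -0.  0.]
```

```bash

python3 -m jog '[0,1,-3.5,0,0,0,0, 0,2,-7,0,0,0,0, 0,2.6,-9.5,0.5,0,0,0, 0,2.6,-9.5,3,0,0,0, 0,2.6,-9.5,6,0,0,0]' >/dev/null
python3 -m jog '[0,0,0,2,0,0,0, 0,0,0,4,0,0,0, 0,0,0,4,0,0,0]' >/dev/null
python3 go.py .4476 -.326 .045 52
python3 - <<'E'
from h import *
im=r.get_image("side");cv2.imwrite("pics/s4.png",cv2.resize(im[130:290,210:370,::-1],None,fx=3.7,fy=3.7,interpolation=cv2.INTER_CUBIC))
im=r.get_image("top");cv2.imwrite("pics/t4.png",cv2.resize(im[130:260,220:350,::-1],None,fx=4.6,fy=4.6,interpolation=cv2.INTER_CUBIC))
E
```

```text
t 5.13 pos [ 0.4478 -0.322   0.0928] psi 51.7 q1,q6 [-42. -93.] w 0.0634 F [-1.3  0.6 -1. ]
shift cm [-0.28 -0.33  4.78] turn [ 0.  -0.6 -0.3]
```

View pics/s4.png

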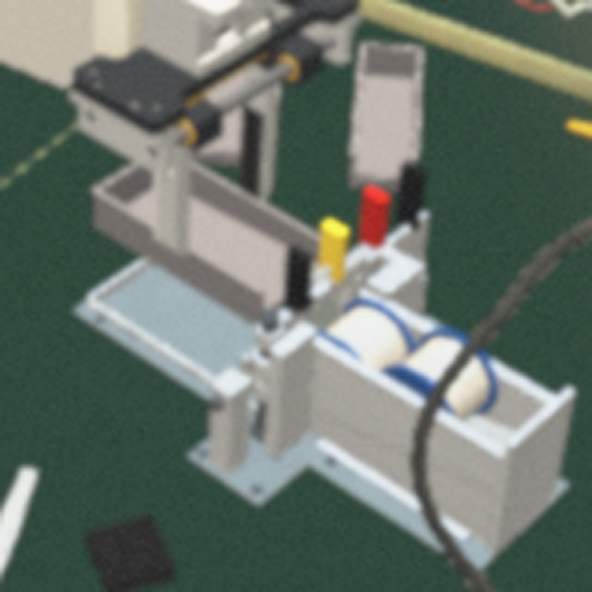

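```bash

python3 - <<'E'
from h import *
p=np.array([.4478,-.322,.0928]);Y=np.array([np.cos(np.radians(51.7)),np.sin(np.radians(51.7)),0])
X=np.array([-Y[1],Y[0],0])
c=lambda q:((proj("side",q)-[210,130])*3.7).round(0)
for d in(.032,.044):
  for z in(.067,.0828,.0928,.0968): print("near",d,z,c(p-Y*d+[0,0,z-.0928]))
print("tray near bottom corners if bottom z=.067",c(p-Y*.032-X*.07+[0,0,-.026]),c(p-Y*.032+X*.07+[0,0,-.026]),"rims",c(p-Y*.032-X*.07+[0,0,.004]),c(p-Y*.032+X*.07+[0,0,.004]))
E
```

```text
near 0.032 0.067 [176. 279.]
near 0.032 0.0828 [176. 259.]
near 0.032 0.0928 [176. 247.]
near 0.032 0.0968 [176. 242.]
near 0.044 0.067 [162. 288.]
near 0.044 0.0828 [162. 269.]
near 0.044 0.0928 [162. 256.]
near 0.044 0.0968 [162. 251.]
tray near bottom corners if bottom z=.067 [261. 332.] [ 95. 230.] rims [263. 294.] [ 94. 193.]
```

View pics/t4.png

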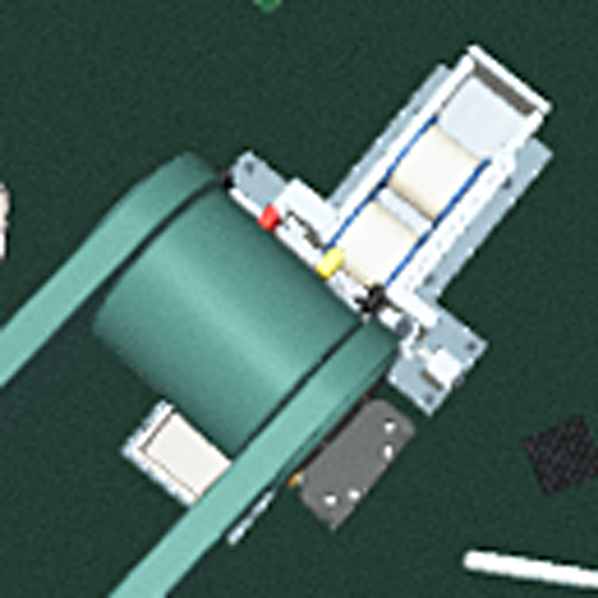

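The TCP height agrees with the picture, with the fingertip at crop (172,252). The tray's near corners match to about 1 px at the closed end. The open end rides a few mm higher, so the tray will level out on release. The top view is hidden by the arm. Descend to just above the rails and check.

```bash

python3 -m jog '[0,-0.3,-0.3,1.5,0,-0.5,-0.3, 0,-0.3,-0.3,3,0,-0.5,-0.3, 0,-0.3,-0.3,4.6,0,-0.5,-0.3, 0,-0.3,-0.3,4.6,0,-0.5,-0.3, 0,-0.3,-0.3,4.6,0,-0.5,-0.3]' >/dev/null
python3 go.py .4476 -.326 .029 52
python3 - <<'E'
from h import *
im=r.get_image("side");cv2.imwrite("pics/s5.png",cv2.resize(im[170:250,215:305,::-1],None,fx=7,fy=7,interpolation=cv2.INTER_CUBIC))
E
```

```text
t 5.65 pos [ 0.4517 -0.3288  0.0535] psi 52.0 q1,q6 [-42. -94.] w 0.0636 F [-0.2  0.1 -1.1]
shift cm [ 0.52 -0.03  2.44] turn [ 0.   0.5 -0. ]
```

View pics/s5.png

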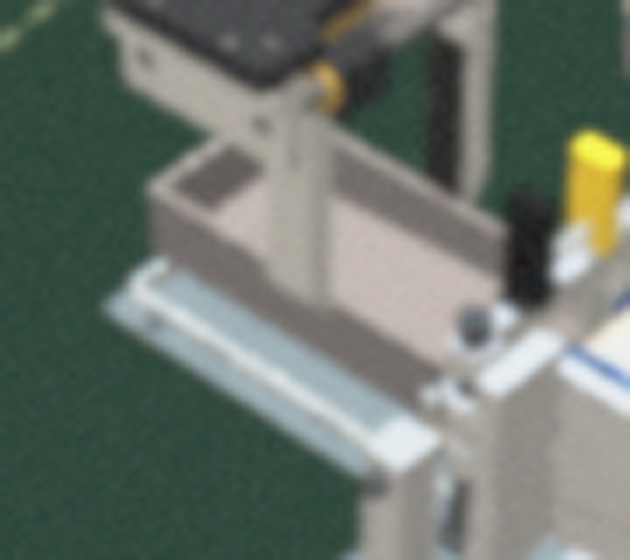

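The side view shows the tray level over the dock, its near wall's lower edge running from crop (150,262) to (430,405), just inside and above the near rail. The tool has settled about 5 mm too close to the gate. That was my last view, so from here I work by numbers.

```bash

python3 -m jog '[0,0.5,0,0,0,0,0, 0,0.5,0,0,0,0,0, 0,0.5,0,0,0,0,0]' >/dev/null
python3 go.py .4476 -.326 .029 52
python3 - <<'E'
from h import *
p=np.array(r.observe()["position"]);print(r.observe()["qvel"].round(3))
im=r.get_image("side");cv2.imwrite("pics/s6.png",im[:,:,::-1])
g=cv2.cvtColor(im,cv2.COLOR_RGB2HSV)
# closed-end near vertical edge of tray: scan rows for leftmost tray pixel
for v in range(190,212,2):
    row=g[v,225:262]; k=np.where(row[:,1]<70)[0]; print(v,225+k[0] if len(k) else None,end='; ')
ex=np.array([.788,-.616,0]);ey=np.array([.616,.788,0]);O=np.array([.5142,-.3781,0])
for z in(p[2]-.026,p[2]+.004):print(proj("side",p-ex*.07-ey*.032-[0,0,p[2]-z]),proj("side",p-ex*.07+ey*.032-[0,0,p[2]-z]))
E
```

```text
t 5.95 pos [ 0.4478 -0.3258  0.0538] psi 52.0 q1,q6 [-42. -94.] w 0.0633 F [-0.3 -0.1 -1.2]
shift cm [ 0.03 -0.03  2.48] turn [-0.   0.6 -0. ]
[ 0.     0.006  0.004  0.    -0.005 -0.001]
190 239; 192 236; 194 234; 196 233; 198 234; 200 234; 202 234; 204 234; 206 235; 208 233; 210 232; [235.78393116 205.81384663] [254.0707477  193.43270609]
[235.50086394 196.16835958] [254.08670482 183.88013858]
```

```bash

python3 -m jog '[0,-0.25,0,0.6,0,0.6,0, 0,-0.25,0,1.2,0,0.6,0, 0,-0.25,0,1.6,0,0.6,0, 0,-0.25,0,1.6,0,0.6,0]' |sed -n '2p;4p'
python3 -m jog '[0,0,0,0.3,0,0,0, 0,0,0,0.6,0,0,0, 0,0,0,0.9,0,0,0, 0,0,0,0.9,0,0,0]'|sed -n '2p;4p'
python3 go.py .4476 -.326 .029 52
```

```text
position: [0.4487, -0.3263, 0.0345]
ft_force: [0.1, 0.7, -0.8]
position: [0.4505, -0.3268, 0.0279]
ft_force: [3.8, 2.7, 1.5]
t 6.67 pos [ 0.4505 -0.3268  0.0279] psi 52.0 q1,q6 [-42. -94.] w 0.0637 F [3.8 2.7 1.5]
shift cm [ 0.27 -0.12 -0.11] turn [ 0.1 -0.  -0. ]
```

```bash

python3 -m jog '[0.9,0,0.1,-0.1,0,0,0, 0.9,0,0.1,-0.1,0,0,0, 0.9,0,0.1,-0.1,0,0,0, 0.9,0,0.1,-0.1,0,0,0, 0.9,0,0.1,-0.1,0,0,0]' |tail -5
python3 -m jog '[0.9,0,0,-3,0,0,0, 0.9,0,0,-6,0,0,0, 0.9,0,0,-10,0,0,0, 0.9,0,0,-14,0,0,0, 0.9,0,0,-16,0,0,0]' |tail -5
python3 go.py .512 -.307 .19 -128
```

```text
position: [0.4497, -0.3265, 0.0283]
orientation: [-1.023, -2.968, -0.0]
ft_force: [0.5, -0.1, 0.0]
width: 0.0885
finger_force: 0.0
position: [0.4514, -0.3278, 0.1943]
orientation: [1.022, 2.965, -0.004]
ft_force: [0.5, -0.5, 1.0]
width: 0.0896
finger_force: 0.0
t 7.5 pos [ 0.4514 -0.3278  0.1943] psi 52.0 q1,q6 [-42. -94.] w 0.0896 F [ 0.5 -0.5  1. ]
shift cm [-3.48  5.37  0.44] turn [6.0e-01 1.0e-01 1.8e+02]
```

```bash

python3 -m jog '[0.9,0.8,3.5,0,0,0,7, 0.9,1.6,7,0,0,0,14, 0.9,2.4,10.5,0,0,0,21, 0.9,3,14,0,0,0,28, 0.9,3.6,18,0,0,0,35]' >/dev/null
python3 -m jog '[0.9,0,0,0,0,0,7, 0.9,0,0,0,0,0,14, 0.9,0,0,0,0,0,21, 0.9,0,0,0,0,0,28, 0.9,0,0,0,0,0,35]' >/dev/null
python3 go.py .512 -.307 .19 -128
python3 - <<'E'
from h import *
im=r.get_image("top");cv2.imwrite("pics/t7.png",im[:,:,::-1]);s=r.get_image("side");cv2.imwrite("pics/s7.png",s[:,:,::-1])
ex=np.array([.788,-.616,0]);ey=np.array([.616,.788,0]);O=np.array([.5142,-.3781,0])
# tray detection in top: warm-grey (R>B) vs bluish dock plate
for nm,I in(("top",im),("side",s)):
    d=I[...,0].astype(int)-I[...,2]; m=((d>3)&(I[...,0]>70)&(d<60)).astype(np.uint8)
    pred=np.array([proj(nm,O+a*ex+b*ey+[0,0,.033]) for a,b in((-.0145,-.032),(-.0145,.032),(-.1545,.032),(-.1545,-.032))])
    print(nm,pred.round(1).tolist())
    x0,y0=pred.min(0).astype(int)-6;x1,y1=pred.max(0).astype(int)+8
    n,l,st,c=cv2.connectedComponentsWithStats(m[y0:y1,x0:x1]);k=1+np.argmax(st[1:,4]);
    cc=np.argwhere(l==k)[:,::-1]+[x0,y0]
    if nm=="top":
        P=np.array([plane("top",u,.033) for u in cc])-O;L=np.c_[P@ex,P@ey]*1000
        print(st[k],cv2.minAreaRect(L.astype(np.float32)),np.percentile(L,[1,50,99],axis=0).round(0).tolist())
    print('\n'.join(''.join('#' if l[i,j]==k else '.' for j in range(l.shape[1])) for i in range(0,l.shape[0],2)))
E
```

```text
t 8.33 pos [ 0.5307 -0.1663  0.1883] psi -17.3 q1,q6 [-23.  -6.] w 0.0893 F [-0.   0.5 -0.8]
shift cm [-13.99   2.41  -0.18] turn [-1.000e-01  1.000e-01  1.107e+02]
top [[299.3, 204.2], [282.0, 190.3], [251.2, 228.1], [268.5, 242.2]]
[   9    9   47   51 1064] ((-85.32141876220703, -3.5376968383789062), (140.62652587890625, 68.38121795654297), 0.09440706670284271) [[-151.0, -37.0], [-84.0, -3.0], [-17.0, 29.0]]
..............................................................
..............................................................
..............................................................
..............................................................
..............................................................
...................................#.####.....................
..................................##########..................
.................................#############................
..............................###################.............
.............................######################...........
............................##########################.
[... 2947 characters left out ...]
...........................##########################.........##............
...............................################......#......########.........
..................................#############.......##################.....
.....................................####.....#############################..
................................................#############################
.................................................############################
...............................................##############################
.............................................################################
.........................................#######....#########################
```

The tray sits in the dock at x = -85, y ≈ -2 mm and 0.1° skew, with its open end to the gate. Next is the safety catch.

```bash

python3 -m jog '[0.9,0,0,0,0,0,7, 0.9,0,0,0,0,0,14, 0.9,0,0,0,0,0,21, 0.9,0,0,0,0,0,28, 0.9,0,0,0,0,0,35]' >/dev/null
python3 -m jog '[0.9,0,0,0,0,0,7, 0.9,0,0,0,0,0,14, 0.9,0,0,0,0,0,21, 0.9,0,0,0,0,0,28, 0.9,0,0,0,0,0,35]' >/dev/null
python3 -m jog '[0.9,0,0,0,0,0,7, 0.9,0,0,0,0,0,14, 0.9,0,0,0,0,0,21, 0.9,0,0,0,0,0,28, 0.9,0,0,0,0,0,35]' >/dev/null
python3 go.py .5597 -.3133 .16 -128
```

```text
t 9.68 pos [ 0.5306 -0.1665  0.1884] psi -122.2 q1,q6 [-23.  99.] w 0.0891 F [-0.   0.1 -0.4]
shift cm [10.28 10.88  2.82] turn [0.  0.1 5.8]
```

```bash

python3 -m jog '[0.9,2.4,2.4,0,0,0,3, 0.9,5,5,0,0,0,5.8, 0.9,7.5,8,0,0,0,5.8, 0.9,10.3,10.9,0,0,0,5.8, 0.9,10.3,10.9,1,0,0,5.8]' >/dev/null
python3 -m jog '[0.9,0,0,0,0,0,0, 0.9,0,0,0,0,0,0, 0.9,0,0,0,0,0,0]' >/dev/null
python3 go.py .5597 -.3133 .097 -128
```

```text
t 10.35 pos [ 0.5603 -0.3122  0.1785] psi -127.7 q1,q6 [-34.  93.] w 0.0894 F [ 0.4  0.6 -0.2]
shift cm [0.04 0.13 8.15] turn [-0.   0.1  0.3]
```

```bash

python3 -m jog '[0.9,0,0.1,2,0,0,0.3, 0.9,0,0.1,4,0,0,0.3, 0.9,0,0.1,6,0,0,0.3, 0.9,0,0.1,8.1,0,0,0.3, 0.9,0,0.1,8.1,0,0,0.3]' >/dev/null
python3 -m jog '[0.9,0,0,0,0,0,0, 0.9,0,0,0,0,0,0]' >/dev/null
python3 go.py .5597 -.3133 .097 -128
python3 -m jog '[-0.2,0,0,0,0,0,0, -0.2,0,0,0,0,0,0, -0.2,0,0,0,0,0,0, -0.2,0,0,0,0,0,0, -0.2,0,0,0,0,0,0]' 12 |tail -5
python3 -m jog '[-0.6,0,0,0,0,0,0, -0.6,0,0,0,0,0,0, -0.6,0,0,0,0,0,0, -0.6,0,0,0,0,0,0, -0.6,0,0,0,0,0,0]' 15
python3 go.py .5597 -.3133 .097 -128
```

```text
t 10.93 pos [ 0.5605 -0.3136  0.0994] psi -128.0 q1,q6 [-34.  94.] w 0.0893 F [-0.7 -0.5  0.1]
shift cm [-0.09  0.03  0.24] turn [-0.  -0.1 -0. ]
position: [0.5598, -0.3142, 0.0978]
orientation: [-2.969, 1.025, 0.001]
ft_force: [-0.7, -0.2, -0.6]
width: 0.0595
finger_force: 0.0
time_s: 11.77
position: [0.5619, -0.3114, 0.0972]
orientation: [-2.964, 1.021, -0.002]
ft_force: [5.2, 5.4, -1.6]
width: 0.0297
finger_force: 15.0
t 11.77 pos [ 0.5619 -0.3114  0.0972] psi -128.0 q1,q6 [-34.  94.] w 0.0297 F [ 5.2  5.4 -1.6]
shift cm [-0.05  0.29  0.02] turn [-0.4  0.1 -0. ]
```

The width is 29.7 mm, so the catch is fully open. The contact also puts the dispenser 2.8 mm further along its +y than I measured. I back off and check the knob height at the hinge.

```bash

python3 -m jog '[0.3,0,0,0,0,0,0, 0.3,0,0,0,0,0,0, 0.3,0,0,0,0,0,0, 0.3,0,0,0,0,0,0]' |tail -5
python3 -m jog '[0.3,0,0,-2,0,0,0, 0.3,0,0,-4,0,0,0, 0.3,0,0,-6,0,0,0, 0.3,0,0,-6,0,0,0]' |sed -n 2p
python3 go.py .5123 -.3806 .155 -128
python3 - <<'E'
from h import *
for z in(.08,.09,.1,.11,.12):print(z,proj("side",[.4876,-.4121,z]).round(1))
E
```

```text
position: [0.5595, -0.3141, 0.0972]
orientation: [-2.969, 1.025, 0.003]
ft_force: [-0.3, 0.2, -0.2]
width: 0.053
finger_force: 0.0
position: [0.5616, -0.3157, 0.1628]
t 12.43 pos [ 0.5616 -0.3157  0.1628] psi -128.1 q1,q6 [-34.  94.] w 0.061 F [ 0.3 -0.1  1. ]
shift cm [0.12 8.15 0.77] turn [-0.  -0.4 -0.1]
0.08 [282.5 222.1]
0.09 [282.7 218.6]
0.1 [282.9 215.2]
0.11 [283.  211.7]
0.12 [283.2 208.1]
```

```bash

python3 -m jog '[0.3,0.1,3,0,0,-0.2,0, 0.3,0.1,6,0,0,-0.4,0, 0.3,0.1,8.15,0,0,-0.4,0, 0.3,0.1,8.15,0.5,0,-0.4,0, 0.3,0.1,8.15,0.5,0,-0.4,0]' >/dev/null
python3 -m jog '[0.3,0,0,0,0,0,0, 0.3,0,0,0,0,0,0]' >/dev/null
python3 go.py .5123 -.3806 .109 -128
```

```text
t 13.02 pos [ 0.5106 -0.3778  0.1516] psi -128.0 q1,q6 [-42.  86.] w 0.0608 F [-0.3 -0.2  0. ]
shift cm [0.35 0.12 4.26] turn [-0.   0.6 -0. ]
```

```bash

python3 -m jog '[0.3,0.35,0.1,0,0,0.3,0, 0.3,0.35,0.1,1.5,0,0.3,0, 0.3,0.35,0.1,3,0,0.3,0, 0.3,0.35,0.1,4.2,0,0.3,0, 0.3,0.35,0.1,4.2,0,0.3,0]' |sed -n '2p;4p'
python3 -m jog '[0.1,0,0,0,0,0,0, 0,0,0.2,0,0,0,0, -0.2,0,0.5,0,0,0,0, -0.6,0,0.5,0,0,0,0, -0.6,0,0.5,0,0,0,0]' 20
python3 -m jog '[-0.6,0,0,0,0,0,0, -0.6,0,0,0,0,0,0, -0.6,0,0,0,0,0,0]' 20|tail -5
python3 go.py .5092 -.3846 .109 -128
```

```text
position: [0.5112, -0.3797, 0.1066]
ft_force: [0.1, 0.3, -0.7]
time_s: 13.85
position: [0.5104, -0.3847, 0.1114]
orientation: [-2.967, 1.023, 0.001]
ft_force: [3.3, 2.2, 0.5]
width: 0.0309
finger_force: 6.0
position: [0.5097, -0.3857, 0.1117]
orientation: [-2.969, 1.025, 0.001]
ft_force: [2.0, 2.9, 5.1]
width: 0.0291
finger_force: 20.0
t 14.1 pos [ 0.5097 -0.3857  0.1117] psi -128.1 q1,q6 [-42.  86.] w 0.0291 F [2.  2.9 5.1]
shift cm [-0.11 -0.05  0.27] turn [-0.   0.1 -0.1]
```

The handle is squeezed home at 29 mm. Now swing about the hinge with a 35 mm radius.

```bash

python3 -m jog '[-0.6,-0.37,0.02,0,0,0,-6, -0.6,-0.73,0.08,0,0,0,-12, -0.6,-1.08,0.17,0,0,0,-18, -0.6,-1.42,0.3,0,0,0,-24, -0.6,-1.75,0.47,0,0,0,-30]' 30
python3 go.py .5092 -.3846 .109 -98
```

```text
time_s: 14.52
position: [0.4937, -0.3776, 0.1118]
orientation: [-3.131, 0.213, -0.001]
ft_force: [3.8, 3.6, 5.3]
width: 0.0285
finger_force: 30.0
t 14.52 pos [ 0.4937 -0.3776  0.1118] psi -97.8 q1,q6 [-43.  55.] w 0.0285 F [3.8 3.6 5.3]
shift cm [1.63 0.49 0.28] turn [-0.2 -0.   0.2]
```

```bash

python3 -m jog '[-0.6,-0.37,0.02,0,0,0,-6, -0.6,-0.73,0.08,0,0,0,-12, -0.6,-1.08,0.17,0,0,0,-18, -0.6,-1.42,0.3,0,0,0,-24, -0.6,-1.75,0.47,0,0,0,-30]' 30 |sed -n '2p;4,6p'
python3 -m jog '[-0.6,-0.37,0.02,0,0,0,-6, -0.6,-0.73,0.08,0,0,0,-12, -0.6,-1.08,0.17,0,0,0,-18, -0.6,-1.42,0.3,0,0,0,-24, -0.6,-1.6,0.38,0,0,0,-27]' 30|sed -n '2p;4,6p'
python3 -m jog '[-0.6,0,0,0,0,0,0, -0.6,0,0,0,0,0,0, -0.6,0,0,0,0,0,0, -0.6,0,0,0,0,0,0, -0.6,0,0,0,0,0,0]' |sed -n '2p;4,6p'
python3 -m jog '[-0.6,0,0,0,0,0,0, -0.6,0,0,0,0,0,0, -0.6,0,0,0,0,0,0, -0.6,0,0,0,0,0,0, -0.6,0,0,0,0,0,0]' >/dev/null
python3 go.py .4600 -.3905 .109 -41
python3 - <<'E'
from h import *
ex=np.array([.788,-.616,0]);ey=np.array([.616,.788,0]);O=np.array([.5159,-.3759,0])
for nm in("top","side"):
    I=r.get_image(nm);cv2.imwrite(f"pics/{nm}9.png",I[:,:,::-1]);h=cv2.cvtColor(I,cv2.COLOR_RGB2HSV)
    blue=((h[...,0]>105)&(h[...,0]<130)&(h[...,1]>110)&(h[...,2]>60)).astype(np.uint8)
    n,l,st,c=cv2.connectedComponentsWithStats(blue[130:280,225:385])
    for k in range(1,n):
        if st[k,4]>5:
            u=c[k]+[225,130];P=plane(nm,u,.05)-O;print(nm,u.round(),st[k,4],"disp xy mm at z=.05",(1000*np.array([P@ex,P@ey])).round())
E
```

```text
position: [0.4754, -0.3788, 0.1118]
ft_force: [3.9, 7.9, 5.5]
width: 0.0281
finger_force: 30.0
position: [0.4616, -0.3876, 0.1118]
ft_force: [1.8, 9.3, 7.4]
width: 0.0288
finger_force: 30.0
position: [0.4617, -0.3875, 0.1118]
ft_force: [1.8, 8.6, 7.5]
width: 0.0285
finger_force: 30.0
t 16.18 pos [ 0.4616 -0.3876  0.1118] psi -41.0 q1,q6 [-46.  -5.] w 0.0283 F [1.4 8.1 8.1]
shift cm [-0.33  0.07  0.28] turn [-0.3 -0.2  0. ]
top [275. 202.] 7 disp xy mm at z=.05 [-54.  22.]
top [260. 219.] 12 disp xy mm at z=.05 [-119.   24.]
top [268. 233.] 13 disp xy mm at z=.05 [-136.  -18.]
side [248. 201.] 142 disp xy mm at z=.05 [-129.  -21.]
```

```bash

python3 -m jog '[-0.6,0,0,0,0,0,0, -0.6,0,0,0,0,0,0, -0.6,0,0,0,0,0,0, -0.6,0,0,0,0,0,0, -0.6,0,0,0,0,0,0]' |sed -n '2p;5,6p'
python3 - <<'E'
from h import *
ex=np.array([.788,-.616,0]);ey=np.array([.616,.788,0]);O=np.array([.5159,-.3759,0])
def cnt(nm,I):
    h=cv2.cvtColor(I,cv2.COLOR_RGB2HSV)
    b=((h[...,0]>102)&(h[...,0]<130)&(h[...,1]>90)&(h[...,2]>50))
    cr=(I[...,0].astype(int)-I[...,2]>18)&(I[...,0]>150)&(h[...,1]<90)
    out={}
    for k,(x0,x1) in dict(lane=(.0,.15),tray_front=(-.09,-.02),tray_back=(-.155,-.09)).items():
        q=np.array([proj(nm,O+a*ex+c*ey+[0,0,.055]) for a,c in((x0,-.023),(x0,.023),(x1,.023),(x1,-.023))]).astype(np.int32)
        m=cv2.fillPoly(np.zeros(I.shape[:2],np.uint8),[q],1)>0;out[k]=(int((b&m).sum()),int((cr&m).sum()),int(m.sum()))
    return out
for nm in("top","side"):
    print(nm,"before",cnt(nm,cv2.imread(f"pics/{nm}0.png")[:,:,::-1].copy()));print("   now",cnt(nm,r.get_image(nm)))
E
```

```text
position: [0.4616, -0.3875, 0.1118]
width: 0.0283
finger_force: 30.0
top before {'lane': (55, 87, 904), 'tray_front': (0, 0, 440), 'tray_back': (0, 0, 399)}
   now {'lane': (0, 0, 904), 'tray_front': (15, 14, 440), 'tray_back': (35, 22, 399)}
side before {'lane': (49, 64, 1114), 'tray_front': (0, 0, 464), 'tray_back': (0, 0, 399)}
   now {'lane': (0, 0, 1114), 'tray_front': (10, 52, 464), 'tray_back': (79, 11, 399)}
```

The lane is empty in both views and both spools are in the tray. The gate is held at about 1.5 rad with the handle still squeezed, so I hand in.

```bash
python3 -c "
from cell import r
print(r.finish_job())"
```

```text
the job is handed in; nothing more can be done
None
```

The job is handed in: the 64 mm tray is in the dock, the catch is open, both spools are in the tray, and the arm is holding the gate at about 87° with the handle squeezed, at about 17 s on the robot's clock.

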